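# Open the press-grease kit and unscrew the red cap

### The arm

A 6-joint arm with a two-finger parallel gripper is mounted at the origin on the work surface. World frame = base frame: x ahead of the robot, y to its left, z up, the work surface at z = 0. Lengths are in m, angles in rad, forces in N, time in s.
With the tool pointing down it reaches from about 0.375 to 0.9 m from the base axis. Payload 3.1 kg.
Tool frame: the origin (TCP) lies on the centre line of the jaws, within the pads' length; the fingertips stand 19 mm ahead of it and the grasp point (between the pads) is the TCP; z points along the fingers, y is the line along which they close (so a half turn about z gives the same grasp; the last joint's range is limited). The gripper opens to 87 mm and grips with 3 to 60 N. Pads are 19 mm wide; open, the fingers measure 117 mm over their backs; the gripper's body (75 mm by 190 mm) begins 51 mm behind the grasp point.
Start: joints at [-0.178, 0.527, 1.433, -0, 1.181, -0.178], TCP at [0.625, 0, 0.242] pointing down, gripper open.
Joint ranges: [-3.08, 3.08], [-0.75, 2.2], [0.22, 2.44], [-1.43, 4.57], [0, 2.65], [-2.85, 2.85]. Speed limits (rad/s): [2.79, 2.79, 3.14, 3.14, 3.14, 3.14].

### API

Orientations are given as a 3x3 rotation matrix whose columns are the frame's x, y, z axes.
In Python, from cell import read_state, snapshot, calibration, job_done, spot_in, tip_of gives the robot as it stands.
- The arm moves only by the tool play_rows, never from a script. Its argument "commands" is a list of rows, each an object of numbers: "dx", "dy", "dz": the shift along the tool's x, y, z normalised to -1 to 1, where 1 is 25 mm; "ax", "ay", "az": the turn, a rotation vector about the tool's x, y, z normalised to -1 to 1, where 1 is 90 degrees. A call has exactly 5 rows; each row shifts and turns the commanded pose from where the row before left it, along the tool's axes as they then stand; what a row does not reach is not made up. A row lasts 1/10 s, in which the tool goes at most 50 mm and 8.59 degrees, less where a joint would pass 70% of its speed; a pose out of reach is approached as far as the arm can. A call with a number of a shift or a turn outside -1 to 1 is refused whole. A call with a gripper value outside its range is refused whole. "claw" is the gripper's target within -1 to 1 (fully open at 1, half-way at 0, shut at -1), set as the call begins (left out, the last holds). The fingers move at their own pace and stop on an object; "grip_force" is the grip in N (left out, the last holds). Time passes only in rows, so rows that do not move let the fingers close, or fill a call up. It gives the time, the measured TCP pose, the force, the opening and the grip force at its end, in the units of the state.
- read_state(): the state, without advancing time (a new reading comes with each control period).
- snapshot(name): name is "scene" or "side" or "wrist"; returns (picture, depth): 384x512x3 uint8, blue, green, red; 384x512 float32, m along the optical axis (not along the pixel's ray), 0 where there is no reading.
- calibration(name): a dict with "intrinsics" (3x3 intrinsics, pixels), "xyz" and "attitude" of the camera in the world. Camera axes: x right, y down, z forward; pixel columns grow to the right and rows downward; lengths in m; the calibration is good to about 2 mm. A picture is of the moment at which its call begins: read the wrist's pose just before it. calibration takes no time and is no camera call; for the wrist camera it gives the pose at the moment of the call.
- job_done(): hands the job in; it is judged then, once.
Trained networks look in the newest picture that a camera, given by its name, has taken for a name from the list of things; names that differ only in an ending like _2 or _b are one class to them, and where a whole thing is asked for, a point or a joint stands for the part that bears it (a point fixed in the world has none). Each returns a list of dicts, best first, with "conf" (0 to 1); they miss things now and then, are a little off and sometimes report something else, mostly with a low value. They report only what shows in the picture. A call takes as long as a camera call.
- spot_in(camera, thing): "centre" ([x, y, z] in m, in world coordinates, good to about 4 mm: the middle of the surface that is visible of it).
- tip_of(camera, thing): "centre" ([x, y, z] in m, in world coordinates, good to about 4 mm: a listed point, or the origin of a listed thing).
The state is a dict: "time_s": time; "joint_positions": joint angles; "joint_velocities": joint speeds; "joint_torque": joint torques, N m; "position": TCP position; "tcp_rot": TCP orientation; "wrist_force": force on the tool from outside, world axes, zero at the start; "wrist_torque": the same for the moment, N m; "gripper_width": finger opening in m; "grip_force": force on a finger pad.
Only numpy, scipy, OpenCV 4.12 (cv2) and the standard library are available. Lean on these libraries where they do the work, as an engineer would, in place of code of your own. Each camera call takes 0.05 s, during which the arm holds its last target. There are 200 camera calls.

### The job

Get the red-capped grease jar ready for dipping: swing the red latch lever of the grey case free, open the green lid and leave it standing open, then unscrew the jar's tight red cap while the jar stays seated and braced in its foam pocket, turning it until the thread lets go. Lift the cap off and finish holding it in the gripper, level and just above its own jar without touching it; do not put it down or let go. Leave the blue-capped jar and everything else on the bench where they are.

Things in the scene. Friction and masses are not known exactly. Their poses are not given: they have to be found in the camera images.
- case: grey open case fixed to the bench, 270 (x) x 170 (y) x 85 mm, walls and floor 6. Origin: centre of underside; latch on its -y side, lid hinge on +y. Foam 30 mm thick has two square through pockets 57 mm wide at x = -62 and +62, y = 0: one holds the red-capped jar, the other the blue-capped, either way round; 1.5 mm play, so they cannot turn
- latch (a joint): angle of the red latch lever, a flat bar on an upright pivot at case x = -85, y = -101 mm. 0 to 0.15 at the start: its tongue lies over the lid's edge and blocks it. Grows as it swings clockwise seen from above, stop at 1.65; clear of the lid from 1.2 on. Light friction (about 2 N at the peg); stays where left
- latch_peg (a point): centre of the top of the black upright peg on the latch lever's outer end: 16 mm thick, 27 mm of it stands above the 10 mm thick lever; pinch it or push it sideways. 50 mm from the pivot; its top is 133 mm above the bench
- latch_hinge (a point): the latch's upright pivot axis, at the underside of the lever (97 mm above the bench)
- lid (a joint): angle of the green lid: 0 shut, 1.57 upright, stop at 1.9. Stiff hinge along the case's +y edge: it stays where it is left; lifting it takes about 4 to 5 N at the bar
- lid_bar (a point): middle of the round steel bar handle on the lid: 10 mm thick, 90 mm long along the case's x, its axis 34 mm above the lid's top, 150 mm from the hinge and 20 mm inside the lid's front edge; with the lid shut it is 127 mm above the bench. Round, so it can turn between pads as the lid swings
- lid_hinge (a point): middle of the lid's hinge line, which runs along the case's x, 86 mm above the bench, 85 mm from the case's middle. The lid is 270 x 170 x 8 mm; its front edge rises and travels over the case to the case's +y side
- jar: amber glass jar, loose in its pocket, 250 g, square body 54 x 54 x 46 mm, round neck 38 mm across to 66 mm. Origin: centre of its underside, z up
- jar_rim (a point): centre of the jar's mouth rim, 66 mm above the jar's underside. A white spring seal in the mouth rises up to 5 mm above the rim once the cap is off
- cap: red screw cap, 52 mm across, 21 tall, 40 g. Origin: centre of its lower rim, z up; screwed on, it lies 17 mm below jar_rim, the top 76 mm above the bench. Three-lug thread, tight under a 12 N seal spring: lets go after 0.85 to 1.15 rad counter-clockwise seen from above, meets the next lugs beyond about 1.5; still threaded, it lifts the jar along. Rises 2 to 4 mm when free. Clear of jar and seal when raised 22 mm
- blue_jar: the same jar with a blue cap, in the other pocket; its origin: centre of its underside; not to be touched
- loose_red: red plastic sleeve with a brass foot, 22 mm thick, 62 tall, standing alone on the bench; not part of the job
- loose_blue: blue plastic sleeve with a brass foot, 22 mm thick, 62 tall, standing alone left of the case; not part of the job
- collar: steel ring, 48 mm across, 30 tall, right of the case; not part of the job
- wrench: steel wrench lying on the bench on the robot's right; not part of the job
- brush: brush lying on the bench on the robot's right; not part of the job
- oil_can: yellow can, 60 mm across, 120 tall, on the robot's left; not part of the job

How it is judged:
On the way, in this order (a step that is already met when the one before it is completed fails the run):
1. the latch lever is swung free while the lid is still shut (value of joint latch above 1.2 rad and value of joint lid below 0.1 rad), for 0.2 s.
2. the lid is open (value of joint lid above 1.45 rad), for 0.2 s.
3. the cap is turned loose on its jar, with the jar seated (angle between the x axis of cap and the x axis of jar, either way round above 0.7 rad and z of cap in the frame of jar_rim below -0.005 m and z of jar in the frame of case between 0 and 0.012 m and angle between jar's own z axis and vertical below 0.12 rad), for 0.1 s.
At the end, for the whole second after the job is handed in: Gripper holds the red cap (over 2 N), still, level within 0.2 rad, lower rim 4 to 60 mm above the jar's rim, within 20 mm of its axis, touching neither jar nor case; jar upright and within 6 mm of its pocket's bottom; lid beyond 1.45 rad, latch beyond 1.2 rad (z of cap in the frame of jar_rim between 0.004 and 0.06 m and horizontal distance between cap and jar_rim below 0.02 m and angle between cap's own z axis and vertical below 0.2 rad and linear speed of cap below 0.03 m/s and contact force between cap and the fingers above 2 N and contact force between cap and jar below 0.1 N and contact force between cap and case below 0.1 N and value of joint lid above 1.45 rad and value of joint latch above 1.2 rad and z of jar in the frame of case between 0 and 0.012 m and angle between jar's own z axis and vertical below 0.12 rad); the arm keeps its last pose, push and grip.
It fails at once if the jar is pulled up out of its pocket (more than 12 mm) (z of jar in the frame of case above 0.018 m).
It fails at once if the blue-capped jar is moved (more than 15 mm) (distance of blue_jar from where it was at the start of the episode above 0.015 m).
It fails at once if another thing on the bench is pushed more than 30 mm (distance of any of loose_red, loose_blue, collar, wrench, brush, oil_can from where it was at the start of the episode above 0.03 m).
It also fails if it takes over 61 s, if anything falls off the work surface, if the arm or the gripper's body presses on something with over 40 N, if the wrist force passes 120 N, or if a joint passes its speed limit or range.

## Working session

There is one attempt and no reset: what is moved stays moved. The work goes in short steps, Python scripts to look and compute and a tool call to move; the robot and the scene stay as the last step left them, time stands still between calls to the robot, and variables do not carry over. Pictures are saved under pics/ and viewed, at most 10 in all, crops included, and the job is handed in when it is done.

Besides the shell and the picture viewer there is one more tool, called after "Emit:" as name(argument=value, ...), one argument or row to a line, values as JSON. play_rows: Moves the arm, as the interface text tells. Scaled input: -1 to 1 covers 25 mm each way for a shift and 90 degrees each way for a turn. Its arguments: {"type":"object","properties":{"commands":{"type":"array"},"claw":{"type":"number"},"grip_force":{"type":"number"}},"required":["commands"]}

```bash
mkdir -p pics; cat > h.py <<'E'
import numpy as np, cv2
from cell import *
def show(cam,fn):
    p,d=snapshot(cam); cv2.imwrite('pics/'+fn,p); return p,d
def st():
    s=read_state(); print('t',round(s['time_s'],2),'pos',np.round(s['position'],4),'w',round(s['gripper_width'],4),'F',np.round(s['wrist_force'],1),'g',round(s['grip_force'],1)); print(np.round(s['tcp_rot'],3).tolist(),np.round(s['joint_positions'],2)); return s
E
python3 - <<'E'
from h import *
st()
show('scene','s1.png');
for n in ['latch_peg','latch_hinge','lid_bar','lid_hinge','case','loose_red','jar','collar','oil_can']:
    print(n,[(np.round(r['centre'],3).tolist(),round(r['conf'],2)) for r in tip_of('scene',n)[:2]])
show('side','s2.png')
for n in ['latch_peg','latch_hinge','lid_bar','lid_hinge','case','loose_red','loose_blue']:
    print(n,[(np.round(r['centre'],3).tolist(),round(r['conf'],2)) for r in tip_of('side',n)[:2]])
E
```

```text
t 0.0 pos [6.243e-01 1.000e-04 2.406e-01] w 0.0872 F [0.1 0.4 0.5] g 0.0
[[0.0, 1.0, -0.002], [1.0, -0.0, 0.0], [0.0, -0.002, -1.0]] [-0.18  0.53  1.43  0.    1.18 -0.18]
latch_peg [([0.479, -0.102, 0.128], 0.52), ([0.523, -0.465, 0.002], 0.49)]
latch_hinge [([0.494, -0.053, 0.096], 0.55)]
lid_bar [([0.584, -0.041, 0.126], 0.62), ([0.351, 0.486, 0.001], 0.6)]
lid_hinge [([0.62, 0.104, 0.083], 0.81), ([0.598, 0.024, -0.003], 0.31)]
case [([0.598, 0.026, -0.0], 0.88)]
loose_red [([0.46, 0.451, -0.004], 0.42), ([0.496, -0.053, 0.094], 0.16)]
jar []
collar []
oil_can [([0.345, 0.485, -0.0], 0.6), ([0.658, -0.401, 0.002], 0.4)]
latch_peg [([0.48, -0.101, 0.132], 0.51)]
latch_hinge [([0.494, -0.055, 0.099], 0.43)]
lid_bar [([0.588, -0.041, 0.129], 0.84), ([0.346, 0.485, 0.002], 0.45)]
lid_hinge [([0.62, 0.107, 0.087], 0.64), ([0.584, -0.039, 0.126], 0.43)]
case [([0.6, 0.028, 0.002], 0.72)]
loose_red [([0.46, 0.449, 0.004], 0.6)]
loose_blue [([0.613, 0.369, -0.003], 0.7)]
```

View pics/s1.png

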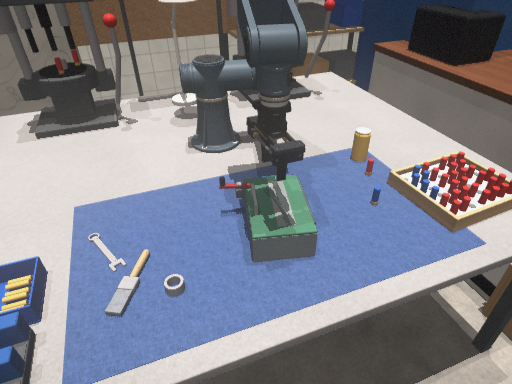

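View pics/s2.png

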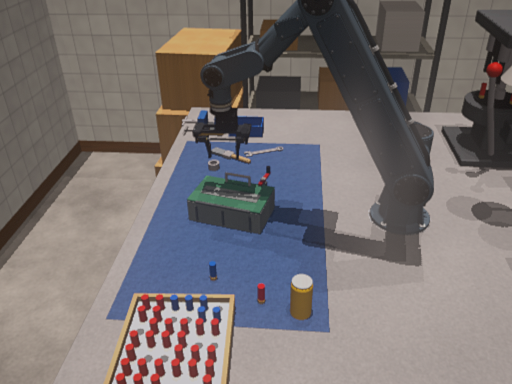

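The scene shows the case near (0.599, 0.026), yaw ≈ -0.24. The lever is at about (235,186) px in scene and (265,178) px in side, pointing to case -y (angle ≈ 0). I go above the peg.

Emit:
play_rows(
  commands=[
    {"dx": -0.8,"dy": -1},
    {"dx": -0.8,"dy": -1},
    {"dx": -0.8,"dy": -1},
    {"dx": -0.8,"dy": -1},
    {"dx": -0.8,"dy": -1},
  ],
)

```text
invalid input
```

Emit:
play_rows(
  commands=[
    {"dy": -0.82},
    {"az": 0.08},
    {"az": 0.08,"dz": 0.6},
    {"dz": 0.6},
    {"dz": 0.6},
  ],
  claw=0.3,
)

```text
invalid input
```

```bash
python3 - <<'E'
from h import *
st()
show('wrist','w1.png')
for c in ['wrist','scene','side']:
  if c!='wrist': snapshot(c)
  for n in ['latch_peg','latch_hinge','lid_bar']:
    print(c,n,[(np.round(r['centre'],3).tolist(),round(r['conf'],2)) for r in tip_of(c,n)[:2]])
E
```

```text
t 0.9 pos [0.625  0.     0.2416] w 0.0872 F [0.2 0.4 1.4] g 0.0
[[0.0, 1.0, 0.0], [1.0, -0.0, 0.0], [0.0, 0.0, -1.0]] [-0.18  0.53  1.43  0.    1.18 -0.18]
wrist latch_peg []
wrist latch_hinge [([0.493, -0.053, 0.094], 0.57)]
wrist lid_bar [([0.586, -0.039, 0.128], 0.65)]
scene latch_peg [([0.477, -0.102, 0.133], 0.44), ([0.496, -0.055, 0.092], 0.43)]
scene latch_hinge [([0.495, -0.053, 0.096], 0.67)]
scene lid_bar [([0.586, -0.043, 0.129], 0.62)]
side latch_peg [([0.479, -0.103, 0.131], 0.66)]
side latch_hinge [([0.495, -0.054, 0.1], 0.58)]
side lid_bar [([0.585, -0.043, 0.128], 0.76)]
```

View pics/w1.png

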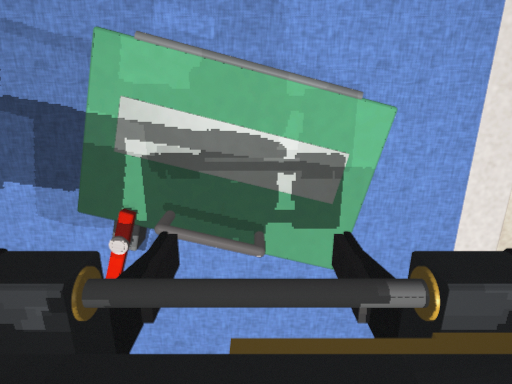

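The wrist view shows the shut lid, the bar at about (165–262, 235) and the latch pivot at (118,245). The moves were refused, probably because every row needs all six numbers.

Emit:
play_rows(
  commands=[
    {"dx": -0.8,"dy": -1,"dz": 0,"ax": 0,"ay": 0,"az": 0},
    {"dx": -0.8,"dy": -1,"dz": 0,"ax": 0,"ay": 0,"az": 0},
    {"dx": -0.8,"dy": -1,"dz": 0,"ax": 0,"ay": 0,"az": 0},
    {"dx": -0.8,"dy": -1,"dz": 0,"ax": 0,"ay": 0,"az": 0},
    {"dx": -0.8,"dy": -1,"dz": 0,"ax": 0,"ay": 0,"az": 0},
  ],
)

```text
time_s: 2.0
position: [0.499, -0.1006, 0.2417]
tcp_rot: [[-0.0, 1.0, 0.0], [1.0, 0.0, -0.0], [-0.0, 0.0, -1.0]]
wrist_force: [-0.3, -0.2, 0.9]
gripper_width: 0.0866
grip_force: 0.0
```

Emit:
play_rows(
  commands=[
    {"dx": -0.1,"dy": -0.84,"dz": 0,"ax": 0,"ay": 0,"az": 0},
    {"dx": 0,"dy": 0,"dz": 0,"ax": 0,"ay": 0,"az": 0.08},
    {"dx": 0,"dy": 0,"dz": 0.6,"ax": 0,"ay": 0,"az": 0.08},
    {"dx": 0,"dy": 0,"dz": 0.6,"ax": 0,"ay": 0,"az": 0},
    {"dx": 0,"dy": 0,"dz": 0.6,"ax": 0,"ay": 0,"az": 0},
  ],
  claw=0.3,
)

```text
time_s: 2.5
position: [0.4792, -0.1027, 0.1965]
tcp_rot: [[0.249, 0.969, 0.001], [0.969, -0.249, -0.001], [-0.0, 0.001, -1.0]]
wrist_force: [-0.1, 0.2, -1.1]
gripper_width: 0.0588
grip_force: 0.0
```

Emit:
play_rows(
  commands=[
    {"dx": 0,"dy": 0,"dz": 0.67,"ax": 0,"ay": 0,"az": 0},
    {"dx": 0,"dy": 0,"dz": 0.67,"ax": 0,"ay": 0,"az": 0},
    {"dx": 0,"dy": 0,"dz": 0.67,"ax": 0,"ay": 0,"az": 0},
    {"dx": 0,"dy": 0,"dz": 0.65,"ax": 0,"ay": 0,"az": 0},
    {"dx": 0,"dy": 0,"dz": 0,"ax": 0,"ay": 0,"az": 0},
  ],
)

```text
time_s: 3.0
position: [0.4779, -0.102, 0.1285]
tcp_rot: [[0.249, 0.969, -0.004], [0.969, -0.249, 0.002], [0.001, -0.004, -1.0]]
wrist_force: [-0.4, 0.1, 0.7]
gripper_width: 0.0568
grip_force: 0.0
```

Emit:
play_rows(
  commands=[
    {"dx": 0,"dy": 0,"dz": 0,"ax": 0,"ay": 0,"az": 0},
    {"dx": 0,"dy": 0,"dz": 0,"ax": 0,"ay": 0,"az": 0},
    {"dx": 0,"dy": 0,"dz": 0,"ax": 0,"ay": 0,"az": 0},
    {"dx": 0,"dy": 0,"dz": 0,"ax": 0,"ay": 0,"az": 0},
    {"dx": 0,"dy": 0,"dz": 0,"ax": 0,"ay": 0,"az": 0},
  ],
  claw=-0.9,
  grip_force=12,
)

```text
time_s: 3.5
position: [0.4792, -0.1026, 0.1305]
tcp_rot: [[0.249, 0.969, 0.001], [0.969, -0.249, -0.0], [-0.0, 0.001, -1.0]]
wrist_force: [0.5, 0.0, -0.6]
gripper_width: 0.0243
grip_force: 0.0
```

Emit:
play_rows(
  commands=[
    {"dx": 0,"dy": 0,"dz": 0,"ax": 0,"ay": 0,"az": 0},
    {"dx": 0,"dy": 0,"dz": 0,"ax": 0,"ay": 0,"az": 0},
    {"dx": 0,"dy": 0,"dz": 0,"ax": 0,"ay": 0,"az": 0},
    {"dx": 0.032,"dy": -0.258,"dz": 0,"ax": 0,"ay": 0,"az": 0.083},
    {"dx": 0.032,"dy": -0.258,"dz": 0,"ax": 0,"ay": 0,"az": 0.083},
  ],
)

```text
time_s: 4.0
position: [0.4674, -0.0974, 0.1302]
tcp_rot: [[0.494, 0.869, 0.001], [0.869, -0.494, -0.001], [-0.001, 0.001, -1.0]]
wrist_force: [-1.8, -1.1, 1.6]
gripper_width: 0.0154
grip_force: 12.0
```

Emit:
play_rows(
  commands=[
    {"dx": 0.032,"dy": -0.258,"dz": 0,"ax": 0,"ay": 0,"az": 0.083},
    {"dx": 0.032,"dy": -0.258,"dz": 0,"ax": 0,"ay": 0,"az": 0.083},
    {"dx": 0.032,"dy": -0.258,"dz": 0,"ax": 0,"ay": 0,"az": 0.083},
    {"dx": 0.032,"dy": -0.258,"dz": 0,"ax": 0,"ay": 0,"az": 0.083},
    {"dx": 0.032,"dy": -0.258,"dz": 0,"ax": 0,"ay": 0,"az": 0.083},
  ],
)

```text
time_s: 4.5
position: [0.4463, -0.0721, 0.1302]
tcp_rot: [[0.92, 0.391, -0.002], [0.391, -0.92, -0.0], [-0.002, -0.0, -1.0]]
wrist_force: [-2.1, -1.8, 3.2]
gripper_width: 0.0156
grip_force: 12.0
```

Emit:
play_rows(
  commands=[
    {"dx": 0.032,"dy": -0.258,"dz": 0,"ax": 0,"ay": 0,"az": 0.083},
    {"dx": 0.032,"dy": -0.258,"dz": 0,"ax": 0,"ay": 0,"az": 0.083},
    {"dx": 0.032,"dy": -0.258,"dz": 0,"ax": 0,"ay": 0,"az": 0.083},
    {"dx": 0.032,"dy": -0.258,"dz": 0,"ax": 0,"ay": 0,"az": 0.083},
    {"dx": 0,"dy": 0,"dz": 0,"ax": 0,"ay": 0,"az": 0},
  ],
)

```text
time_s: 5.0
position: [0.4437, -0.0454, 0.1301]
tcp_rot: [[0.994, -0.114, -0.003], [-0.114, -0.994, 0.001], [-0.003, -0.001, -1.0]]
wrist_force: [-3.8, 0.5, 3.9]
gripper_width: 0.0154
grip_force: 12.0
```

Emit:
play_rows(
  commands=[
    {"dx": 0,"dy": 0,"dz": 0,"ax": 0,"ay": 0,"az": 0},
    {"dx": 0,"dy": 0,"dz": 0,"ax": 0,"ay": 0,"az": 0},
    {"dx": 0,"dy": 0,"dz": -1,"ax": 0,"ay": 0,"az": 0},
    {"dx": 0,"dy": 0,"dz": -1,"ax": 0,"ay": 0,"az": 0},
    {"dx": 0,"dy": 0,"dz": -1,"ax": 0,"ay": 0,"az": 0.077},
  ],
  claw=0.2,
)

```text
time_s: 5.5
position: [0.4455, -0.0468, 0.2057]
tcp_rot: [[0.972, -0.235, 0.0], [-0.235, -0.972, -0.0], [0.0, -0.0, -1.0]]
wrist_force: [0.8, 0.3, -0.3]
gripper_width: 0.0469
grip_force: 0.0
```

Emit:
play_rows(
  commands=[
    {"dx": 0.913,"dy": -0.247,"dz": 0,"ax": 0,"ay": 0,"az": 0},
    {"dx": 0.913,"dy": -0.247,"dz": 0,"ax": 0,"ay": 0,"az": 0},
    {"dx": 0.913,"dy": -0.247,"dz": 0,"ax": 0,"ay": 0,"az": 0},
    {"dx": 0.913,"dy": -0.247,"dz": 0,"ax": 0,"ay": 0,"az": 0},
    {"dx": 0.913,"dy": -0.247,"dz": 0,"ax": 0,"ay": 0,"az": 0},
  ],
)

```text
time_s: 6.0
position: [0.5647, -0.0434, 0.2049]
tcp_rot: [[0.973, -0.232, 0.001], [-0.232, -0.973, -0.0], [0.001, -0.0, -1.0]]
wrist_force: [0.8, -0.7, 0.1]
gripper_width: 0.0522
grip_force: 0.0
```

Emit:
play_rows(
  commands=[
    {"dx": 0.913,"dy": -0.247,"dz": 0,"ax": 0,"ay": 0,"az": 0},
    {"dx": 0,"dy": 0,"dz": 0,"ax": 0,"ay": 0,"az": 0},
    {"dx": 0,"dy": 0,"dz": 0,"ax": 0,"ay": 0,"az": 0},
    {"dx": 0,"dy": 0,"dz": 0,"ax": 0,"ay": 0,"az": 0},
    {"dx": 0,"dy": 0,"dz": 0,"ax": 0,"ay": 0,"az": 0},
  ],
)

```text
time_s: 6.5
position: [0.5857, -0.0423, 0.2049]
tcp_rot: [[0.972, -0.233, -0.001], [-0.233, -0.972, 0.0], [-0.001, 0.0, -1.0]]
wrist_force: [0.3, 0.4, -0.3]
gripper_width: 0.0522
grip_force: 0.0
```

```bash
python3 - <<'E'
from h import *
s=st()
for c in ['wrist','scene','side']:
  show(c,c+'_b.png')
  for n in ['latch_peg','lid_bar','lid_hinge','latch_hinge']:
    print(c,n,[(np.round(r['centre'],3).tolist(),round(r['conf'],2)) for r in tip_of(c,n)[:2]])
E
```

```text
t 6.5 pos [ 0.5857 -0.0423  0.2049] w 0.0522 F [ 0.3  0.4 -0.3] g 0.0
[[0.972, -0.233, -0.001], [-0.233, -0.972, 0.0], [-0.001, 0.0, -1.0]] [-0.26  0.52  1.57 -0.    1.06  1.54]
wrist latch_peg []
wrist lid_bar [([0.584, -0.035, 0.128], 0.79)]
wrist lid_hinge [([0.62, 0.102, 0.092], 0.9)]
wrist latch_hinge [([0.496, -0.049, 0.093], 0.71)]
scene latch_peg [([0.447, -0.045, 0.131], 0.53)]
scene lid_bar [([0.583, -0.041, 0.127], 0.9)]
scene lid_hinge [([0.617, 0.108, 0.085], 0.87), ([0.463, 0.452, -0.003], 0.23)]
scene latch_hinge [([0.494, -0.056, 0.093], 0.61)]
side latch_peg [([0.443, -0.046, 0.135], 0.68), ([0.661, -0.398, 0.0], 0.3)]
side lid_bar [([0.582, -0.044, 0.127], 0.93)]
side lid_hinge [([0.62, 0.109, 0.086], 0.73), ([0.664, -0.399, 0.001], 0.46)]
side latch_hinge [([0.492, -0.053, 0.101], 0.57)]
```

View pics/wrist_b.png

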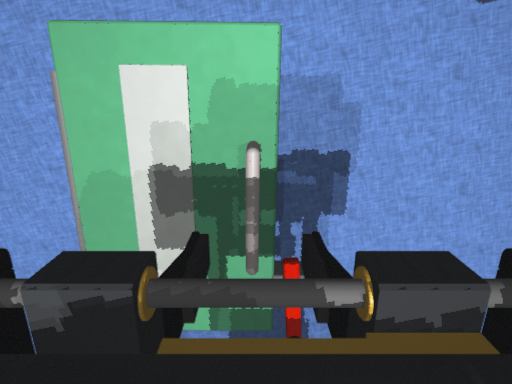

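The wrist view shows the bar at (252, 140–270), centred between the fingers and aligned. The latch at (291,300) has swung out. I descend, grip, then swing the lid along its arc.

Emit:
play_rows(
  commands=[
    {"dx": 0,"dy": 0,"dz": 0.77,"ax": 0,"ay": 0,"az": 0},
    {"dx": 0,"dy": 0,"dz": 0.77,"ax": 0,"ay": 0,"az": 0},
    {"dx": 0,"dy": 0,"dz": 0.77,"ax": 0,"ay": 0,"az": 0},
    {"dx": 0,"dy": 0,"dz": 0.77,"ax": 0,"ay": 0,"az": 0},
    {"dx": 0,"dy": 0,"dz": 0,"ax": 0,"ay": 0,"az": 0},
  ],
)

```text
time_s: 7.75
position: [0.5849, -0.0419, 0.1256]
tcp_rot: [[0.972, -0.234, -0.006], [-0.234, -0.972, 0.002], [-0.006, -0.0, -1.0]]
wrist_force: [0.2, 0.2, 0.1]
gripper_width: 0.0521
grip_force: 0.0
```

Emit:
play_rows(
  commands=[
    {"dx": 0,"dy": 0,"dz": 0,"ax": 0,"ay": 0,"az": 0},
    {"dx": 0,"dy": 0,"dz": 0,"ax": 0,"ay": 0,"az": 0},
    {"dx": 0,"dy": 0,"dz": 0,"ax": 0,"ay": 0,"az": 0},
    {"dx": 0,"dy": 0,"dz": 0,"ax": 0,"ay": 0,"az": 0},
    {"dx": 0,"dy": 0,"dz": 0,"ax": 0,"ay": 0,"az": 0},
  ],
  claw=-1,
  grip_force=25,
)

```text
time_s: 8.25
position: [0.5871, -0.0424, 0.1287]
tcp_rot: [[0.972, -0.233, 0.001], [-0.233, -0.972, -0.0], [0.001, 0.0, -1.0]]
wrist_force: [0.1, 0.6, 0.1]
gripper_width: 0.0203
grip_force: 0.0
```

Emit:
play_rows(
  commands=[
    {"dx": 0,"dy": 0,"dz": 0,"ax": 0,"ay": 0,"az": 0},
    {"dx": 0,"dy": 0,"dz": 0,"ax": 0,"ay": 0,"az": 0},
    {"dx": 0,"dy": 0,"dz": 0,"ax": 0,"ay": 0,"az": 0},
    {"dx": 0,"dy": 0,"dz": 0,"ax": 0,"ay": 0,"az": 0},
    {"dx": 0,"dy": 0,"dz": 0,"ax": 0,"ay": 0,"az": 0},
  ],
)

```text
time_s: 8.75
position: [0.5875, -0.0404, 0.1284]
tcp_rot: [[0.972, -0.235, 0.002], [-0.235, -0.972, 0.003], [0.001, -0.003, -1.0]]
wrist_force: [1.8, 5.2, 2.0]
gripper_width: 0.0086
grip_force: 25.0
```

```bash
python3 - <<'E'
from h import *
th=np.linspace(0,1.8,16); y=-150*np.cos(th)+41*np.sin(th); z=150*np.sin(th)+41*np.cos(th)
for a,b in zip(-np.diff(y)/25,-np.diff(z)/25): print(round(a,2),round(b,2))
E
```

```text
-0.24 -0.71
-0.32 -0.67
-0.4 -0.63
-0.47 -0.58
-0.54 -0.52
-0.6 -0.45
-0.65 -0.37
-0.69 -0.29
-0.72 -0.21
-0.74 -0.12
-0.75 -0.03
-0.74 0.06
-0.73 0.15
-0.71 0.23
-0.68 0.32
```

Emit:
play_rows(
  commands=[
    {"dx": 0,"dy": -0.24,"dz": -0.71,"ax": 0,"ay": 0,"az": 0},
    {"dx": 0,"dy": -0.32,"dz": -0.67,"ax": 0,"ay": 0,"az": 0},
    {"dx": 0,"dy": -0.4,"dz": -0.63,"ax": 0,"ay": 0,"az": 0},
    {"dx": 0,"dy": -0.47,"dz": -0.58,"ax": 0,"ay": 0,"az": 0},
    {"dx": 0,"dy": -0.54,"dz": -0.52,"ax": 0,"ay": 0,"az": 0},
  ],
)

```text
time_s: 9.25
position: [0.5987, 0.005, 0.2055]
tcp_rot: [[0.972, -0.233, 0.0], [-0.233, -0.972, -0.002], [0.001, 0.002, -1.0]]
wrist_force: [3.4, -2.0, -6.9]
gripper_width: 0.0087
grip_force: 25.0
```

Emit:
play_rows(
  commands=[
    {"dx": 0,"dy": -0.6,"dz": -0.45,"ax": 0,"ay": 0,"az": 0},
    {"dx": 0,"dy": -0.65,"dz": -0.37,"ax": 0,"ay": 0,"az": 0},
    {"dx": 0,"dy": -0.69,"dz": -0.29,"ax": 0,"ay": 0,"az": 0},
    {"dx": 0,"dy": -0.72,"dz": -0.21,"ax": 0,"ay": 0,"az": 0},
    {"dx": 0,"dy": -0.74,"dz": -0.12,"ax": 0,"ay": 0,"az": 0},
  ],
)

```text
time_s: 9.75
position: [0.6193, 0.0869, 0.2444]
tcp_rot: [[0.972, -0.234, 0.003], [-0.233, -0.972, -0.004], [0.004, 0.004, -1.0]]
wrist_force: [1.2, -5.0, 5.8]
gripper_width: 0.0091
grip_force: 25.0
```

Emit:
play_rows(
  commands=[
    {"dx": 0,"dy": -0.75,"dz": -0.03,"ax": 0,"ay": 0,"az": 0},
    {"dx": 0,"dy": -0.74,"dz": 0.06,"ax": 0,"ay": 0,"az": 0},
    {"dx": 0,"dy": -0.73,"dz": 0.15,"ax": 0,"ay": 0,"az": 0},
    {"dx": 0,"dy": -0.71,"dz": 0.23,"ax": 0,"ay": 0,"az": 0},
    {"dx": 0,"dy": -0.68,"dz": 0.32,"ax": 0,"ay": 0,"az": 0},
  ],
)

```text
time_s: 10.25
position: [0.6418, 0.1769, 0.2248]
tcp_rot: [[0.972, -0.233, 0.006], [-0.233, -0.972, -0.0], [0.006, -0.001, -1.0]]
wrist_force: [5.2, -3.4, 1.9]
gripper_width: 0.0089
grip_force: 25.0
```

Emit:
play_rows(
  commands=[
    {"dx": 0,"dy": 0,"dz": 0,"ax": 0,"ay": 0,"az": 0},
    {"dx": 0,"dy": 0,"dz": 0,"ax": 0,"ay": 0,"az": 0},
    {"dx": 0,"dy": 0,"dz": 0,"ax": 0,"ay": 0,"az": 0},
    {"dx": 0,"dy": -0.15,"dz": -0.8,"ax": 0,"ay": 0,"az": 0},
    {"dx": 0,"dy": -0.15,"dz": -0.8,"ax": 0,"ay": 0,"az": 0},
  ],
  claw=-0.5,
)

```text
time_s: 10.75
position: [0.6393, 0.1832, 0.2623]
tcp_rot: [[0.972, -0.234, -0.005], [-0.234, -0.972, 0.0], [-0.005, 0.001, -1.0]]
wrist_force: [0.5, -0.4, 0.4]
gripper_width: 0.0217
grip_force: 0.0
```

Emit:
play_rows(
  commands=[
    {"dx": 0,"dy": 0,"dz": -1,"ax": 0,"ay": 0,"az": 0},
    {"dx": 0,"dy": 0,"dz": -1,"ax": 0,"ay": 0,"az": 0},
    {"dx": 0,"dy": 0.9,"dz": -0.4,"ax": 0,"ay": 0,"az": 0},
    {"dx": 0,"dy": 1,"dz": 0,"ax": 0,"ay": 0,"az": 0},
    {"dx": 0,"dy": 1,"dz": 0,"ax": 0,"ay": 0,"az": 0},
  ],
)

```text
time_s: 11.25
position: [0.6229, 0.1123, 0.3236]
tcp_rot: [[0.972, -0.233, -0.001], [-0.233, -0.972, 0.001], [-0.001, -0.0, -1.0]]
wrist_force: [-0.3, -0.9, 1.0]
gripper_width: 0.0218
grip_force: 0.0
```

Emit:
play_rows(
  commands=[
    {"dx": 0,"dy": 1,"dz": 0,"ax": 0,"ay": 0,"az": 0},
    {"dx": 0,"dy": 1,"dz": 0,"ax": 0,"ay": 0,"az": 0},
    {"dx": 0,"dy": 1,"dz": 0,"ax": 0,"ay": 0,"az": 0},
    {"dx": 0,"dy": 1,"dz": 0,"ax": 0,"ay": 0,"az": 0},
    {"dx": 0,"dy": 0,"dz": 0,"ax": 0,"ay": 0,"az": 0},
  ],
  claw=1,
)

```text
time_s: 11.75
position: [0.5992, 0.0129, 0.323]
tcp_rot: [[0.971, -0.237, -0.003], [-0.237, -0.971, -0.0], [-0.003, 0.001, -1.0]]
wrist_force: [1.0, -0.2, -0.5]
gripper_width: 0.0543
grip_force: 0.0
```

```bash
python3 - <<'E'
from h import *
s=st()
for c in ['wrist','scene','side']:
  show(c,c+'_c.png')
  for n in ['cap','jar','jar_rim','blue_jar','lid_bar','latch_peg','case']:
    print(c,n,[(np.round(r['centre'],3).tolist(),round(r['conf'],2)) for r in tip_of(c,n)[:2]])
E
```

```text
t 11.75 pos [0.5992 0.0129 0.323 ] w 0.0543 F [ 1.  -0.2 -0.5] g 0.0
[[0.971, -0.237, -0.003], [-0.237, -0.971, -0.0], [-0.003, 0.001, -1.0]] [-0.16  0.41  1.4  -0.    1.34  1.65]
wrist cap [([0.541, 0.043, 0.056], 0.61), ([0.494, -0.055, 0.095], 0.52)]
wrist jar [([0.538, 0.041, 0.009], 0.71)]
wrist jar_rim [([0.614, 0.365, -0.001], 0.7)]
wrist blue_jar [([0.66, 0.007, 0.007], 0.87)]
wrist lid_bar [([0.639, 0.181, 0.221], 0.92)]
wrist latch_peg []
wrist case [([0.598, 0.024, 0.002], 0.65)]
scene cap [([0.544, 0.039, 0.057], 0.62)]
scene jar [([0.54, 0.038, 0.008], 0.72), ([0.446, -0.047, 0.133], 0.5)]
scene jar_rim [([0.54, 0.036, 0.072], 0.68)]
scene blue_jar [([0.658, 0.005, 0.005], 0.65)]
scene lid_bar [([0.35, 0.487, 0.002], 0.66), ([0.641, 0.18, 0.221], 0.59)]
scene latch_peg [([0.444, -0.044, 0.132], 0.4), ([0.658, -0.396, 0.002], 0.39)]
scene case [([0.598, 0.026, 0.001], 0.78)]
side cap []
side jar []
side jar_rim []
side blue_jar [([0.64, 0.18, 0.222], 0.66), ([0.616, 0.366, -0.001], 0.4)]
side lid_bar [([0.641, 0.178, 0.224], 0.89)]
side latch_peg [([0.446, -0.046, 0.132], 0.56)]
side case [([0.602, 0.024, -0.003], 0.93)]
```

View pics/wrist_c.png

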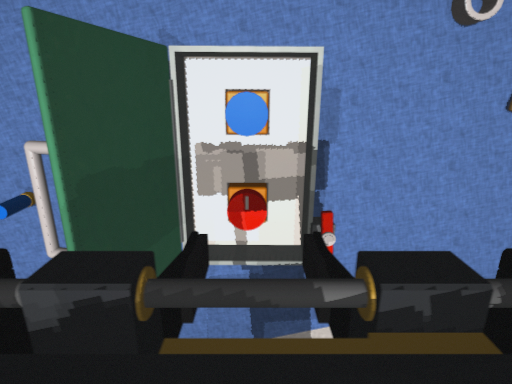

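View pics/scene_c.png

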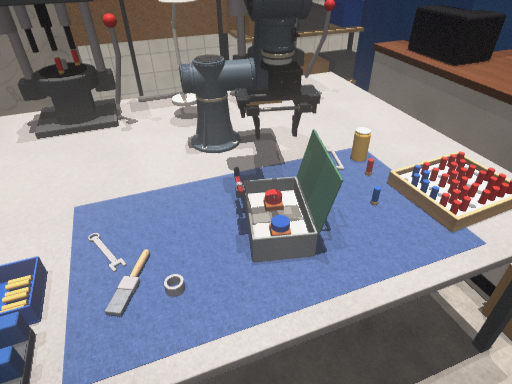

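Both views show the lid standing open (left, (50–180, 30–280) in wrist), and the latch lever at (327,225). The red cap at (247,210) sits in the near (-x) pocket and the blue one at (247,113). The jar is at ≈(0.540, 0.041). I turn the gripper so its fingers close along about case x, starting 36° before it.

Emit:
play_rows(
  commands=[
    {"dx": -0.64,"dy": -0.135,"dz": 0,"ax": 0,"ay": 0,"az": 0},
    {"dx": -0.64,"dy": -0.135,"dz": 0,"ax": 0,"ay": 0,"az": 0},
    {"dx": -0.64,"dy": -0.135,"dz": 0,"ax": 0,"ay": 0,"az": 0},
    {"dx": -0.64,"dy": -0.135,"dz": 0,"ax": 0,"ay": 0,"az": 0},
    {"dx": 0,"dy": 0,"dz": 0,"ax": 0,"ay": 0,"az": -0.086},
  ],
)

```text
time_s: 13.45
position: [0.5396, 0.0446, 0.3236]
tcp_rot: [[0.995, -0.096, -0.002], [-0.096, -0.995, 0.001], [-0.002, -0.0, -1.0]]
wrist_force: [0.6, 0.3, 0.2]
gripper_width: 0.0868
grip_force: 0.0
```

Emit:
play_rows(
  commands=[
    {"dx": 0,"dy": 0,"dz": 0.6,"ax": 0,"ay": 0,"az": -0.086},
    {"dx": 0,"dy": 0,"dz": 0.8,"ax": 0,"ay": 0,"az": -0.086},
    {"dx": 0,"dy": 0,"dz": 1,"ax": 0,"ay": 0,"az": -0.086},
    {"dx": 0,"dy": 0,"dz": 1,"ax": 0,"ay": 0,"az": -0.086},
    {"dx": 0,"dy": 0,"dz": 1,"ax": 0,"ay": 0,"az": -0.086},
  ],
)

```text
time_s: 13.95
position: [0.5419, 0.0436, 0.2129]
tcp_rot: [[0.836, 0.548, 0.001], [0.548, -0.836, -0.0], [0.001, 0.001, -1.0]]
wrist_force: [0.6, 0.1, -0.8]
gripper_width: 0.0871
grip_force: 0.0
```

Emit:
play_rows(
  commands=[
    {"dx": 0,"dy": 0,"dz": 0.9,"ax": 0,"ay": 0,"az": -0.084},
    {"dx": 0,"dy": 0,"dz": 0.8,"ax": 0,"ay": 0,"az": 0},
    {"dx": 0,"dy": 0,"dz": 0.7,"ax": 0,"ay": 0,"az": 0},
    {"dx": 0,"dy": 0,"dz": 0,"ax": 0,"ay": 0,"az": 0},
    {"dx": 0,"dy": 0,"dz": 0,"ax": 0,"ay": 0,"az": 0},
  ],
)

```text
time_s: 14.45
position: [0.5419, 0.0436, 0.1537]
tcp_rot: [[0.76, 0.649, -0.0], [0.649, -0.76, 0.0], [-0.0, -0.0, -1.0]]
wrist_force: [0.4, 0.7, 1.0]
gripper_width: 0.0869
grip_force: 0.0
```

```bash
python3 - <<'E'
from h import *
s=st()
for c in ['wrist','scene','side']:
  p,d=show(c,c+'_d.png')
  for n in ['cap','jar']:
    print(c,n,[(np.round(r['centre'],3).tolist(),round(r['conf'],2)) for r in tip_of(c,n)[:2]])
  # red points at cap-top height near the jar
  k=calibration(c);K=np.array(k['intrinsics']);R=np.array(k['attitude']);t=np.array(k['xyz'])
  b,g,r=[p[...,i].astype(int) for i in range(3)]
  v,u=np.nonzero((r>90)&(r>2*g)&(r>2*b)&(d>0)); z=d[v,u]
  P=np.c_[(u-K[0,2])/K[0,0]*z,(v-K[1,2])/K[1,1]*z,z]@R.T+t
  m=(np.hypot(P[:,0]-.54,P[:,1]-.04)<.045)&(abs(P[:,2]-.076)<.005); Q=P[m]
  if len(Q)>10: (cx,cy),rad=cv2.minEnclosingCircle(Q[:,:2].astype(np.float32)); print(c,len(Q),cx,cy,rad,np.median(Q[:,2]))
E
```

```text
t 14.45 pos [0.5419 0.0436 0.1537] w 0.0869 F [0.4 0.7 1. ] g 0.0
[[0.76, 0.649, -0.0], [0.649, -0.76, 0.0], [-0.0, -0.0, -1.0]] [-0.13  0.54  1.72  0.    0.88  0.74]
wrist cap [([0.542, 0.046, 0.057], 0.62), ([0.538, 0.042, 0.006], 0.59)]
wrist jar [([0.538, 0.044, 0.009], 0.97)]
wrist 3427 0.5416163206100464 0.04002019762992859 0.026182357221841812 0.0767369007413661
scene cap [([0.545, 0.04, 0.056], 0.56)]
scene jar [([0.541, 0.036, 0.008], 0.67)]
scene 53 0.5443471670150757 0.03706919774413109 0.024575263261795044 0.07616415904301643
side cap [([0.459, 0.447, 0.001], 0.65), ([0.662, -0.398, -0.0], 0.16)]
side jar [([0.521, -0.465, 0.001], 0.61)]
```

View pics/wrist_d.png

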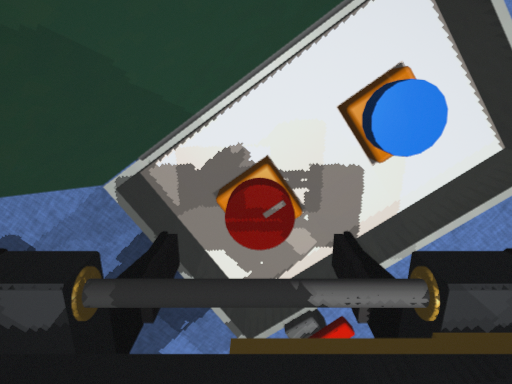

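The wrist view shows the red cap at (260,214), with its fit at (0.5416, 0.0400). The lid and case walls are clear of the fingers. Correct and descend.

Emit:
play_rows(
  commands=[
    {"dx": -0.09,"dy": 0.11,"dz": 0.6,"ax": 0,"ay": 0,"az": 0},
    {"dx": 0,"dy": 0,"dz": 0.8,"ax": 0,"ay": 0,"az": 0},
    {"dx": 0,"dy": 0,"dz": 0.8,"ax": 0,"ay": 0,"az": 0},
    {"dx": 0,"dy": 0,"dz": 0.6,"ax": 0,"ay": 0,"az": 0},
    {"dx": 0,"dy": 0,"dz": 0.3,"ax": 0,"ay": 0,"az": 0},
  ],
)

```text
time_s: 15.4
position: [0.5411, 0.0401, 0.0749]
tcp_rot: [[0.76, 0.649, -0.002], [0.649, -0.76, 0.0], [-0.001, -0.002, -1.0]]
wrist_force: [-0.6, 0.3, 1.6]
gripper_width: 0.0871
grip_force: 0.0
```

Emit:
play_rows(
  commands=[
    {"dx": 0,"dy": 0,"dz": 0,"ax": 0,"ay": 0,"az": 0},
    {"dx": 0,"dy": 0,"dz": 0,"ax": 0,"ay": 0,"az": 0},
    {"dx": 0,"dy": 0,"dz": 0,"ax": 0,"ay": 0,"az": 0},
    {"dx": 0,"dy": 0,"dz": 0,"ax": 0,"ay": 0,"az": 0},
    {"dx": 0,"dy": 0,"dz": 0,"ax": 0,"ay": 0,"az": 0},
  ],
  claw=-0.5,
  grip_force=45,
)

```text
time_s: 15.9
position: [0.5421, 0.04, 0.0767]
tcp_rot: [[0.76, 0.649, 0.001], [0.649, -0.76, -0.0], [0.001, 0.001, -1.0]]
wrist_force: [0.1, 0.2, 0.5]
gripper_width: 0.0549
grip_force: 0.0
```

Emit:
play_rows(
  commands=[
    {"dx": 0,"dy": 0,"dz": 0,"ax": 0,"ay": 0,"az": 0},
    {"dx": 0,"dy": 0,"dz": 0,"ax": 0,"ay": 0,"az": 0},
    {"dx": 0,"dy": 0,"dz": 0,"ax": 0,"ay": 0,"az": 0},
    {"dx": 0,"dy": 0,"dz": 0,"ax": 0,"ay": 0,"az": 0},
    {"dx": 0,"dy": 0,"dz": 0,"ax": 0,"ay": 0,"az": 0},
  ],
)

```text
time_s: 16.4
position: [0.5422, 0.0399, 0.0765]
tcp_rot: [[0.76, 0.649, 0.001], [0.649, -0.76, -0.0], [0.001, 0.001, -1.0]]
wrist_force: [0.1, 0.8, 5.5]
gripper_width: 0.0515
grip_force: 45.0
```

```bash
python3 -c "
from h import *
s=st();print(s['wrist_torque'])"
```

```text
t 16.4 pos [0.5422 0.0399 0.0765] w 0.0515 F [0.1 0.8 5.5] g 45.0
[[0.76, 0.649, 0.001], [0.649, -0.76, -0.0], [0.001, 0.001, -1.0]] [-0.13  0.67  1.77 -0.    0.7   0.73]
[-0.07551618  0.11876939  0.0275439 ]
```

Emit:
play_rows(
  commands=[
    {"dx": 0,"dy": 0,"dz": 0,"ax": 0,"ay": 0,"az": -0.05},
    {"dx": 0,"dy": 0,"dz": 0,"ax": 0,"ay": 0,"az": -0.05},
    {"dx": 0,"dy": 0,"dz": 0,"ax": 0,"ay": 0,"az": -0.05},
    {"dx": 0,"dy": 0,"dz": 0,"ax": 0,"ay": 0,"az": -0.05},
    {"dx": 0,"dy": 0,"dz": 0,"ax": 0,"ay": 0,"az": -0.05},
  ],
)

```text
time_s: 16.9
position: [0.5421, 0.0402, 0.0768]
tcp_rot: [[0.452, 0.892, 0.001], [0.892, -0.452, 0.0], [0.001, 0.001, -1.0]]
wrist_force: [-0.5, 0.5, 7.7]
gripper_width: 0.0517
grip_force: 45.0
```

```bash
python3 - <<'E'
from h import *
s=st();print(s['wrist_torque'])
p,d=show('wrist','wrist_e.png')
print([(np.round(r['centre'],3).tolist(),round(r['conf'],2)) for r in tip_of('wrist','jar')[:1]])
E
```

```text
t 16.9 pos [0.5421 0.0402 0.0768] w 0.0517 F [-0.5  0.5  7.7] g 45.0
[[0.452, 0.892, 0.001], [0.892, -0.452, 0.0], [0.001, 0.001, -1.0]] [-0.13  0.67  1.77  0.    0.7   0.34]
[ 0.06166654  0.12560288 -0.06397338]
[([0.538, 0.041, 0.007], 0.88)]
```

View pics/wrist_e.png

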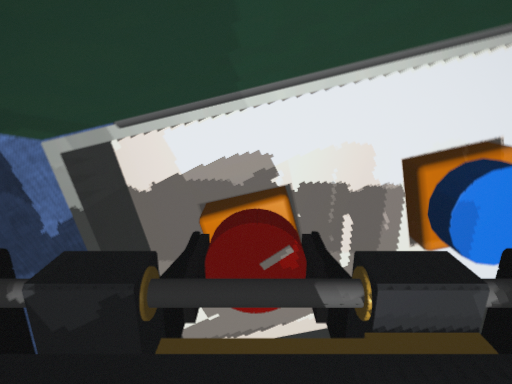

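The cap's white mark at (277,257) keeps its angle to the gripper while the jar body turned in view, so the cap is turning without slip. Continue to about 1.26 rad.

Emit:
play_rows(
  commands=[
    {"dx": 0,"dy": 0,"dz": 0,"ax": 0,"ay": 0,"az": -0.055},
    {"dx": 0,"dy": 0,"dz": 0,"ax": 0,"ay": 0,"az": -0.055},
    {"dx": 0,"dy": 0,"dz": 0,"ax": 0,"ay": 0,"az": -0.055},
    {"dx": 0,"dy": 0,"dz": 0,"ax": 0,"ay": 0,"az": -0.055},
    {"dx": 0,"dy": 0,"dz": 0,"ax": 0,"ay": 0,"az": -0.055},
  ],
)

```text
time_s: 17.5
position: [0.5416, 0.0406, 0.0768]
tcp_rot: [[0.037, 0.999, 0.0], [0.999, -0.037, 0.001], [0.001, -0.0, -1.0]]
wrist_force: [-2.2, 1.9, 9.0]
gripper_width: 0.0516
grip_force: 45.0
```

Emit:
play_rows(
  commands=[
    {"dx": 0,"dy": 0,"dz": 0,"ax": 0,"ay": 0,"az": -0.055},
    {"dx": 0,"dy": 0,"dz": 0,"ax": 0,"ay": 0,"az": -0.055},
    {"dx": 0,"dy": 0,"dz": 0,"ax": 0,"ay": 0,"az": -0.055},
    {"dx": 0,"dy": 0,"dz": 0,"ax": 0,"ay": 0,"az": -0.055},
    {"dx": 0,"dy": 0,"dz": 0,"ax": 0,"ay": 0,"az": -0.055},
  ],
)

```text
time_s: 18.0
position: [0.5408, 0.0407, 0.0767]
tcp_rot: [[-0.385, 0.923, -0.002], [0.923, 0.385, 0.001], [0.002, -0.001, -1.0]]
wrist_force: [-2.9, 0.9, 10.0]
gripper_width: 0.052
grip_force: 45.0
```

```bash
python3 - <<'E'
from h import *
s=st();print(s['wrist_torque'])
p,d=show('wrist','wrist_f.png')
print([(np.round(r['centre'],3).tolist(),round(r['conf'],2)) for n in ['jar','cap'] for r in tip_of('wrist',n)[:1]])
E
```

```text
t 18.0 pos [0.5408 0.0407 0.0767] w 0.052 F [-2.9  0.9 10. ] g 45.0
[[-0.385, 0.923, -0.002], [0.923, 0.385, 0.001], [0.002, -0.001, -1.0]] [-0.13  0.67  1.77  0.    0.71 -0.53]
[ 0.2473124   0.36695141 -0.1388624 ]
[([0.537, 0.041, 0.007], 0.65), ([0.544, 0.042, 0.056], 0.83)]
```

View pics/wrist_f.png

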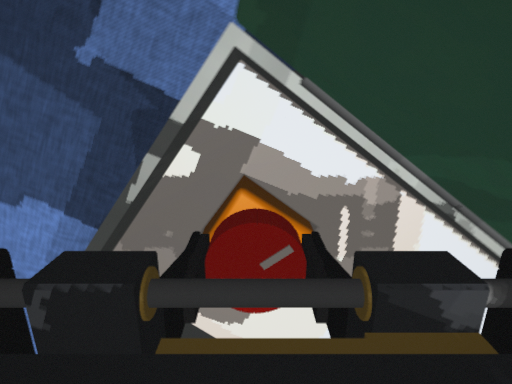

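The mark is still at the same angle in the gripper (277,257) after 1.26 rad, and the jar corner has turned by the same amount. A small trial lift.

Emit:
play_rows(
  commands=[
    {"dx": 0,"dy": 0,"dz": -0.06,"ax": 0,"ay": 0,"az": 0},
    {"dx": 0,"dy": 0,"dz": -0.06,"ax": 0,"ay": 0,"az": 0},
    {"dx": 0,"dy": 0,"dz": -0.06,"ax": 0,"ay": 0,"az": 0},
    {"dx": 0,"dy": 0,"dz": -0.06,"ax": 0,"ay": 0,"az": 0},
    {"dx": 0,"dy": 0,"dz": 0,"ax": 0,"ay": 0,"az": 0},
  ],
)

```text
time_s: 18.65
position: [0.5411, 0.0402, 0.0817]
tcp_rot: [[-0.383, 0.924, -0.002], [0.924, 0.383, 0.0], [0.001, -0.001, -1.0]]
wrist_force: [-0.8, 0.9, -0.2]
gripper_width: 0.0512
grip_force: 45.0
```

```bash
python3 - <<'E'
from h import *
s=st()
p,d=show('wrist','wrist_g.png')
print([(np.round(r['centre'],3).tolist(),round(r['conf'],2)) for n in ['jar','cap'] for r in tip_of('wrist',n)[:1]])
# height of visible jar shoulder (orange), case frame z
for f,p,d in [('now',p,d)]:
  k=calibration('wrist');K=np.array(k['intrinsics']);R=np.array(k['attitude']);t=np.array(k['xyz'])
  b,g,r=[p[...,i].astype(int) for i in range(3)]
  v,u=np.nonzero((r>180)&(g>80)&(g<170)&(b<80)&(d>0)); z=d[v,u]
  P=np.c_[(u-K[0,2])/K[0,0]*z,(v-K[1,2])/K[1,1]*z,z]@R.T+t
  print(len(P),np.percentile(P[:,2],[25,50,75]))
E
```

```text
t 18.65 pos [0.5411 0.0402 0.0817] w 0.0512 F [-0.8  0.9 -0.2] g 45.0
[[-0.383, 0.924, -0.002], [0.924, 0.383, 0.0], [0.001, -0.001, -1.0]] [-0.13  0.66  1.77  0.    0.72 -0.52]
[([0.536, 0.04, 0.01], 0.73), ([0.545, 0.044, 0.063], 0.65)]
727 [0.05095776 0.05141804 0.0518187 ]
```

Force is about 0 and the jar shoulder is still at 51 mm, so the cap is free. Lift it.

Emit:
play_rows(
  commands=[
    {"dx": 0,"dy": 0,"dz": -0.2,"ax": 0,"ay": 0,"az": 0},
    {"dx": 0,"dy": 0,"dz": -0.3,"ax": 0,"ay": 0,"az": 0},
    {"dx": 0,"dy": 0,"dz": -0.3,"ax": 0,"ay": 0,"az": 0},
    {"dx": 0,"dy": 0,"dz": -0.3,"ax": 0,"ay": 0,"az": 0},
    {"dx": 0,"dy": 0,"dz": -0.2,"ax": 0,"ay": 0,"az": 0},
  ],
)

```text
time_s: 19.3
position: [0.5426, 0.0399, 0.1159]
tcp_rot: [[-0.383, 0.924, 0.002], [0.924, 0.383, -0.0], [-0.001, 0.002, -1.0]]
wrist_force: [0.1, -0.5, 0.7]
gripper_width: 0.0515
grip_force: 45.0
```

Emit:
play_rows(
  commands=[
    {"dx": 0,"dy": 0,"dz": 0,"ax": 0,"ay": 0,"az": 0},
    {"dx": 0,"dy": 0,"dz": 0,"ax": 0,"ay": 0,"az": 0},
    {"dx": 0,"dy": 0,"dz": 0,"ax": 0,"ay": 0,"az": 0},
    {"dx": 0,"dy": 0,"dz": 0,"ax": 0,"ay": 0,"az": 0},
    {"dx": 0,"dy": 0,"dz": 0,"ax": 0,"ay": 0,"az": 0},
  ],
)

```text
time_s: 19.8
position: [0.5415, 0.0401, 0.1142]
tcp_rot: [[-0.383, 0.924, -0.001], [0.924, 0.383, 0.0], [0.0, -0.001, -1.0]]
wrist_force: [-0.4, 0.6, -0.6]
gripper_width: 0.0512
grip_force: 45.0
```

```bash
python3 - <<'E'
from h import *
s=st()
for c in ['wrist','scene','side']:
  p,d=show(c,c+'_h.png')
  print(c,[(n,np.round(r['centre'],3).tolist(),round(r['conf'],2)) for n in ['jar','cap','jar_rim','lid_bar','latch_peg','blue_jar'] for r in tip_of(c,n)[:1]])
p=cv2.imread('pics/scene_h.png')[130:280,190:390]; cv2.imwrite('pics/crop_h.png',cv2.resize(p,None,fx=3.5,fy=3.5))
E
```

```text
t 19.8 pos [0.5415 0.0401 0.1142] w 0.0512 F [-0.4  0.6 -0.6] g 45.0
[[-0.383, 0.924, -0.001], [0.924, 0.383, 0.0], [0.0, -0.001, -1.0]] [-0.13  0.61  1.75 -0.    0.79 -0.52]
wrist [('jar', [0.539, 0.044, 0.007], 0.79), ('cap', [0.544, 0.041, 0.093], 0.75)]
scene [('jar', [0.54, 0.041, 0.008], 0.85), ('cap', [0.547, 0.038, 0.094], 0.59), ('jar_rim', [0.54, 0.036, 0.071], 0.86), ('lid_bar', [0.638, 0.176, 0.221], 0.72), ('latch_peg', [0.447, -0.044, 0.13], 0.41), ('blue_jar', [0.66, -0.397, -0.0], 0.69)]
side [('lid_bar', [0.642, 0.178, 0.221], 0.97), ('latch_peg', [0.445, -0.046, 0.133], 0.43)]
```

View pics/crop_h.png

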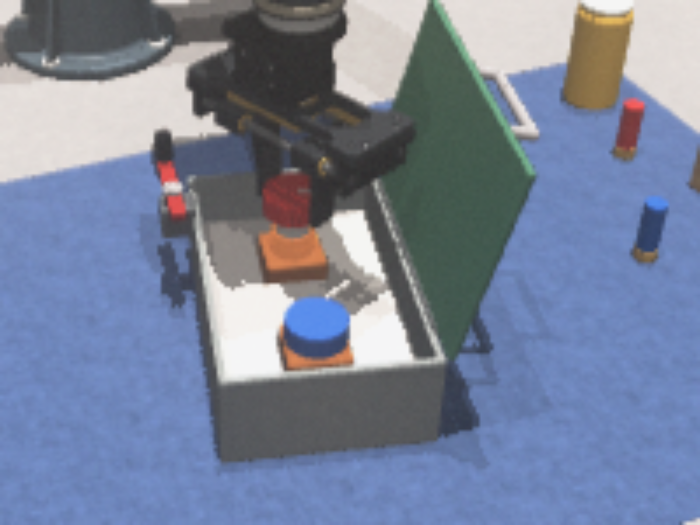

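The crop shows the red cap held level at (290,200), above its neck at (295,235). The jar is seated, the lid is open, the latch is out and the blue jar is untouched. The rim gap is about 20 mm. Handing in.

```bash
python3 -c "
from cell import *
print(job_done())"
```

```text
the job is handed in; nothing more can be done
None
```

I handed the job in with the red cap held level about 20 mm above its seated jar, the lid standing open and the latch swung free; the judging result was not shown to me.

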